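# Walk a seized lens cell down into its mount with a mallet

### The job

The lens cell sits stuck and crooked in its mount, held up by two seized pins. Take the stub mallet from its cork rest and loosen the cell with light taps on its two brass studs, left and right in turn, until both ends of its bar rest flat on the mount's stop pads; touch the cell only with the mallet, keep off the lens, and never load the cell with more than 20 N, or the glass cracks. Then stand the mallet upright on the cork rest again and leave the things around undisturbed.

Things in the scene. Friction and masses are not known exactly. Their poses are not given: they have to be found in the camera images.
- mount: Lens mount, fixed: aluminium block 70 x 124 mm on two grey feet, flat top 66 mm above the bench, with a square well (43.5 mm) through it. Two stiff pins, 10 mm across, stand out of the top 40 mm left and right of the middle, under the ends of the cell's bar. Origin: centre of the underside, on the bench; x across (short side), y along the bar (towards the left stud), z up.
- lens_cell: Steel bar 22 x 106 x 8 mm, below its middle a 42 mm square barrel in the well; loose, 270 g. Origin: middle of the bar's underside. Each bar end rests on a pin that gives way at about 10 N on the stud above it and stays down. Driving one end some 2 to 3 mm below the other jams the barrel in the well: the force then rises by 5 to 6 N for each mm of push. The glass cracks at 25 N.
- stop_pads: The mount's two stop pads, steel blocks 18 x 10 mm on the block's top under the tips of the bar, 51 mm left and right of the middle. Both are set to one height, 1 to 5 mm above the block's top, that must be felt: this origin is a fixed point of the block, 51.5 mm above the bench, and does not tell it. The cell is home when taps on either side in turn move neither end further.
- stud_left (a point): Top of the left (+y of the mount) brass stud of the cell: 16 mm across, domed, 40 mm from the middle, its top 19 mm above the bar's underside: 94 to 96 mm above the bench at the start, 86 to 90 mm (not known beforehand) when the bar rests on the stop pads. Driving one side alone jams it; slow pushes (about 10 mm/s) stopped at 13 to 14 N on each side in turn walk it down about 2 mm a tap; readings lag.
- stud_right (a point): Top of the right (-y of the mount) brass stud of the cell, the mirror image of the left one. Which end stands higher at the start varies.
- lens: The glass lens in the middle of the cell, 42 mm across, a low dome up to 13 mm above the bar's underside (6 mm lower than the stud tops). Not to be touched.
- mallet_center (a point): Centre of the stub mallet, 46 mm above its flat face. Like a hand stamp, 92 mm tall, about 200 g, standing on its face: dark steel head 28 mm across, 30 mm high; above it an upright round wooden handle 18 mm across, from 30 to 86 mm above the face, with a 24 mm button 6 mm thick on top. Grip the handle from above, 58 mm above the face. z is up along the handle.
- cork_block: Cork rest, fixed to the bench, 45 x 60 x 22 mm; the mallet starts standing on the middle of it and goes back there. Origin: centre of its underside, on the bench; it may be left or right of the mount.
- petri_dish_1: Glass petri dish, 60 mm across, 14 mm high, loose, on the other side of the mount: bystander. Origin: centre of the underside.
- spare_eyepiece: Black spare eyepiece standing on its barrel, 36 mm across, 54 mm high, loose, behind the mount: bystander. Origin: centre of the underside.
- eraser: Eraser with a paper sleeve lying flat, 19 x 42 mm, 12 mm high, loose, behind the mount: bystander. Origin: centre of the underside.
There are look-alikes about, which are no part of the job. Of the things that look like the part that bears mallet_center, the largest one is meant. What is shaped like the lens_cell but purple is not meant.

How it is judged:
On the way, in this order (a step that is already met when the one before it is completed fails the run):
1. the mallet is lifted clear of the cork rest (height (world z) of mallet_center above 0.1 m), for 0.1 s.
2. the cell has been pressed down onto a stop pad (over 1 N) while its bar is level along its length within 0.018 rad, so that both ends are down (contact force between lens_cell and stop_pads above 1 N and angle between the y axis of lens_cell and the z axis of mount, either way round above 1.553 rad), for 0.05 s.
At the end, for the whole second after the job is handed in: The cell is down (after having been felt on the stop pads): bar level along its length within 0.018 rad (ends within 1.5 mm of each other), stud tops no higher than 91.7 mm; and the mallet stands upright (within 0.1 rad), released, on the cork rest, its axis within 20 mm of the middle of the rest (angle between the y axis of lens_cell and the z axis of mount, either way round above 1.553 rad and z of each of stud_left, stud_right in the frame of mount below 0.0917 m and horizontal distance between mallet_center and cork_block below 0.02 m and angle between mallet_center's own z axis and vertical below 0.1 rad and height (world z) of mallet_center between 0.063 and 0.073 m and contact force between mallet and the fingers below 0.1 N); the robot touches nothing.
It fails at once if more than 25 N between the mallet and the lens cell (contact force between mallet and lens_cell above 25 N).
It fails at once if the glass lens itself is touched (contact force between lens and anything else above 0.5 N).
It fails at once if the robot itself touches the lens cell (contact force between any of the fingers, the arm and lens_cell above 0.5 N).
It fails at once if a bystander is moved by more than 15 mm (distance of any of petri_dish_1, spare_eyepiece, eraser from where it was at the start of the episode above 0.015 m).
It fails at once if the mallet is tipped over (more than 0.6 rad) (angle between mallet_center's own z axis and vertical above 0.6 rad).
It also fails if it takes over 72 s, if anything falls off the work surface, if the arm or the gripper's body presses on something with over 40 N, if the wrist force passes 120 N, or if a joint passes its speed limit or range.

### The arm

A 6-joint arm with a two-finger parallel gripper is mounted at the origin on a cart in front of the work surface, level with it; the furniture and walls round the work are solid. World frame = base frame: x ahead of the robot, y to its left, z up, the work surface at z = 0. Lengths are in m, angles in rad, forces in N, time in s.
With the tool pointing down it reaches from about 0.3 to 0.775 m from the base axis. Payload 14.6 kg.
Tool frame: the origin (TCP) lies at the centre of the arm's flange, where the gripper is bolted on; the fingertips stand 199 mm ahead of it and the grasp point (between the pads) lies 180 mm ahead of it; z points along the fingers, y is the line along which they close (so a half turn about z gives the same grasp; the last joint's range is limited). The gripper opens to 94 mm and grips with 3 to 60 N. Pads are 16 mm wide; open, the fingers measure 119 mm over their backs; the gripper's body (75 mm by 177 mm) begins 78 mm behind the grasp point.
Start: joints at [-1.171, 0.3, 1.521, -0, 1.321, -0.067], TCP at [0.248, -0.491, 0.405] pointing down, gripper open.
Joint ranges: [-3.03, 3.03], [-0.79, 2.21], [0.23, 2.52], [-1.04, 4.18], [0, 3.07], [-2.55, 2.55]. Speed limits (rad/s): [2.22, 2.22, 2.57, 3.14, 3.14, 3.14].

### API

Orientations are given as [roll, pitch, yaw] about the fixed x, y, z axes, in that order (R = Rz(yaw) Ry(pitch) Rx(roll)).
In Python, from station import ctrl gives the robot as it stands. The module is installed in compiled form; this text tells all that it offers.
- The arm moves only by the tool servo_tool, never from a script. Its argument "motion" is a list of rows, each a list of 5 numbers: the closure, from 0 (fully open) to 1 (shut), then the shift along the world's x, y, z in cm, then the turn about the world's z in degrees. A call has 1 to 20 rows; each row is the pose to reach, as a shift and turn from the pose commanded when the call began; what a row does not reach only later rows make up. A row lasts 1/8 s, in which the tool goes at most 62.5 mm and 10.7 degrees, less where a joint would pass 70% of its speed; a pose out of reach is approached as far as the arm can. A call with a gripper value outside its range is refused whole. The fingers move at their own pace and stop on an object; "squeeze" is the grip in N (left out, the last holds). Time passes only in rows, so rows that repeat a pose let the fingers close. It gives the time, the measured TCP pose, the force, the opening and the grip force at its end, in the units of the state.
- ctrl.get_obs(): the state, without advancing time (a new reading comes with each control period).
- ctrl.camera(name): name is "scene" or "side" or "wrist"; returns a dict with "image" (400x640x3 uint8, red, green, blue), "fx", "fy", "cx", "cy" (pixels), "camera_from_world" (4x4, takes a point from world to camera coordinates); the wrist camera has in their place "hand_eye" (4x4, takes a point from camera to tool coordinates, whose origin is the TCP and whose axes are the flange's). Camera axes: x right, y up, looking along -z (the intrinsics and any distortion apply to the point x, -y, -z); pixel columns grow to the right and rows downward; lengths in m; the calibration is good to about 2 mm. A picture is of the moment at which its call begins: read the wrist's pose just before it. There is no depth.
- ctrl.hand_in(): hands the job in; it is judged then, once.
The state is a dict: "time_s": time; "qpos": joint angles; "joint_vel": joint speeds; "tau": joint torques, N m; "ee_pos": TCP position; "eef_rot": TCP orientation; "force": force on the tool from outside, world axes, zero at the start; "moment": the same for the moment, N m; "grip_width": finger opening in m; "grip_force": force on a finger pad.
Only numpy, scipy, OpenCV 4.12 (cv2) and the standard library are available. Lean on these libraries where they do the work, as an engineer would, in place of code of your own. Each camera call takes 0.05 s, during which the arm holds its last target. There are 200 camera calls.

## Working session

There is one attempt and no reset: what is moved stays moved. The work goes in short steps, Python scripts to look and compute and a tool call to move; the robot and the scene stay as the last step left them, time stands still between calls to the robot, and variables do not carry over. Pictures are saved under pics/ and viewed, at most 10 in all, crops included, and the job is handed in when it is done.

Besides the shell and the picture viewer there is one more tool, called as name([rows], argument=value, ...), one row to a line, values as JSON. servo_tool: Moves the arm, as the interface text tells. Its arguments: {"type":"object","properties":{"motion":{"type":"array","items":{"type":"array","items":{"type":"number"}}},"squeeze":{"type":"number"}},"required":["motion"]}

```bash
mkdir -p pics; python3 - <<'E'
from station import ctrl
import cv2,numpy as np,pickle
o=ctrl.get_obs();print(o)
d={}
for n in("scene","side","wrist"):
    d[n]=ctrl.camera(n);c=d[n];print(n,{k:(np.round(v,4).tolist() if k!='image' else v.shape) for k,v in c.items()})
d['obs']=o
pickle.dump(d,open('c0.pkl','wb'))
for n in("scene","side"): cv2.imwrite(f'pics/{n}0.png',d[n]['image'][:,:,::-1])
E
```

```text
{'time_s': 0.0, 'qpos': array([-1.17058267e+00,  3.00461836e-01,  1.52157970e+00,  1.45395910e-05,
        1.32069483e+00, -6.65917925e-02]), 'joint_vel': array([ 2.36473570e-04,  2.33763560e-04, -1.78220607e-03, -3.53123493e-05,
        2.10593491e-03,  2.50410729e-04]), 'tau': array([-4.19859134e-03, -5.31813276e+01, -3.52743816e+01,  7.06927897e-02,
        2.44660873e-02, -1.15788298e-04]), 'ee_pos': array([ 0.24750887, -0.49112355,  0.40409187]), 'eef_rot': array([-3.14045241e+00, -9.01574194e-05,  4.66801792e-01]), 'force': array([ 0.44432464, -0.16263257,  0.91516384]), 'moment': array([ 0.00301732, -0.00452984,  0.0449031 ]), 'grip_force': 0.0, 'grip_width': 0.09392768512899066}
scene {'image': (400, 640, 3), 'fx': 407.9036, 'fy': 407.9036, 'cx': 313.6437, 'cy': 203.6496, 'camera_from_world': [[0.8811, -0.473, -0.001, -0.5451], [0.3711, 0.6899, 0.6216, -0.2872], [-0.2933, -0.5481, 0.7833, -0.8358], [0.0, 0.0, 0.0, 1.0]]}
side {'image': (400, 640, 3), 'fx': 433.1064, 'fy': 433.1064, 'cx': 314.8126, 'cy': 202.5741, 'camera_from_world': [[-0.8762, -0.4819, 0.0071, 0.5415], [0.2562, -0.4532, 0.8538, -0.2158], [-0.4083, 0.7499, 0.5206, -0.7742], [0.0, 0.0, 0.0, 1.0]]}
wrist {'image': (400, 640, 3), 'fx': 338.0661, 'fy': 338.0661, 'cx': 326.7477, 'cy': 198.7159, 'hand_eye': [[0.001, 0.9632, 0.2689, 0.078], [1.0, -0.0009, -0.0005, -0.0001], [-0.0003, 0.2689, -0.9632, 0.0192], [0.0, 0.0, 0.0, 1.0]]}
```

View pics/scene0.png

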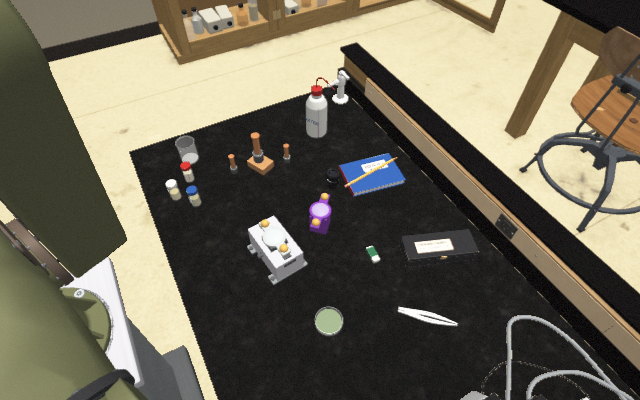

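View pics/side0.png

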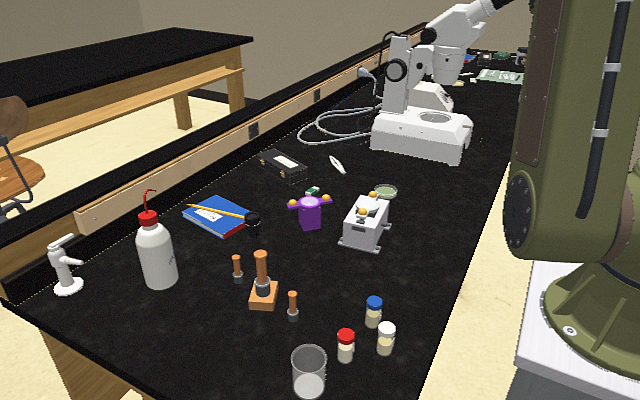

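The large mallet is on the cork at scene (257,148) / side (262,272). There are small look-alikes at scene (232,162) and (286,152), which are side (237,268) and (292,305). The largest one, on the cork, is the one meant. The real cell is in the white mount at scene (275,240); the purple one at (320,212) is not meant. I'll enlarge to confirm and triangulate.

```bash
cat > h.py <<'E'
import numpy as np,cv2,pickle
from scipy.spatial.transform import Rotation as Ro
def ray(c,u,v,obs=None):
    d=np.array([(u-c['cx'])/c['fx'],-(v-c['cy'])/c['fy'],-1.])
    if 'hand_eye' in c:
        T=np.eye(4);T[:3,:3]=Ro.from_euler('xyz',obs['eef_rot']).as_matrix();T[:3,3]=obs['ee_pos'];M=T@np.array(c['hand_eye'])
    else: M=np.linalg.inv(c['camera_from_world'])
    return M[:3,3],M[:3,:3]@d
def plane(c,u,v,z,obs=None):
    p,d=ray(c,u,v,obs);return p+d*(z-p[2])/d[2]
def tri(r1,r2):
    A=np.stack([r1[1],-r2[1]],1);t=np.linalg.lstsq(A,r2[0]-r1[0],rcond=None)[0]
    a=r1[0]+t[0]*r1[1];b=r2[0]+t[1]*r2[1];return (a+b)/2,np.linalg.norm(a-b)
def proj(c,P,obs=None):
    if 'hand_eye' in c:
        T=np.eye(4);T[:3,:3]=Ro.from_euler('xyz',obs['eef_rot']).as_matrix();T[:3,3]=obs['ee_pos'];M=np.linalg.inv(T@np.array(c['hand_eye']))
    else: M=np.array(c['camera_from_world'])
    q=M[:3,:3]@P+M[:3,3];return c['cx']+c['fx']*q[0]/-q[2],c['cy']-c['fy']*q[1]/-q[2]
def blobs(img,lo,hi,amin=15):
    m=cv2.inRange(cv2.cvtColor(img,cv2.COLOR_RGB2HSV),lo,hi)
    n,l,s,ce=cv2.connectedComponentsWithStats(m)
    return [(s[i].tolist(),ce[i].round(1).tolist()) for i in range(1,n) if s[i][4]>=amin]
E
python3 - <<'E'
from h import *
d=pickle.load(open('c0.pkl','rb'))
for n,roi in(("scene",(220,330,120,290)),("side",(220,400,180,330))):
    im=d[n]['image'].copy();x0,x1,y0,y1=roi
    m=np.zeros_like(im);m[y0:y1,x0:x1]=im[y0:y1,x0:x1]
    print(n);[print(b) for b in blobs(m,(5,110,90),(25,255,255))]
a=cv2.resize(d['scene']['image'][120:290,220:345],None,fx=3,fy=3,interpolation=2)
b=cv2.resize(d['side']['image'][185:330,220:400],None,fx=2.2,fy=2.2,interpolation=2)
H=max(a.shape[0],b.shape[0]);o=np.zeros((H,a.shape[1]+b.shape[1],3),np.uint8);o[:a.shape[0],:a.shape[1]]=a;o[:b.shape[0],a.shape[1]:]=b
print(o.shape);cv2.imwrite('pics/crop1.png',o[:,:,::-1])
E
```

```text
scene
([250, 132, 11, 22, 148], [255.6, 141.8])
([283, 143, 6, 14, 59], [285.9, 149.2])
([228, 154, 7, 14, 64], [231.5, 159.6])
([247, 155, 27, 20, 286], [260.7, 164.5])
([321, 193, 7, 7, 39], [324.1, 196.0])
([261, 219, 8, 8, 49], [264.4, 222.8])
([312, 219, 8, 7, 45], [315.3, 221.8])
([280, 244, 8, 8, 50], [283.3, 247.9])
side
([368, 191, 9, 7, 40], [372.3, 194.0])
([322, 194, 8, 7, 40], [325.7, 197.2])
([288, 199, 9, 7, 43], [292.1, 202.2])
([358, 208, 9, 7, 49], [362.1, 211.2])
([220, 211, 25, 8, 67], [232.0, 214.6])
([253, 249, 15, 34, 344], [260.7, 264.6])
([232, 254, 9, 21, 134], [236.1, 263.3])
([248, 280, 30, 31, 538], [263.1, 298.3])
([288, 290, 9, 23, 160], [292.0, 300.4])
(510, 771, 3)
```

View pics/crop1.png

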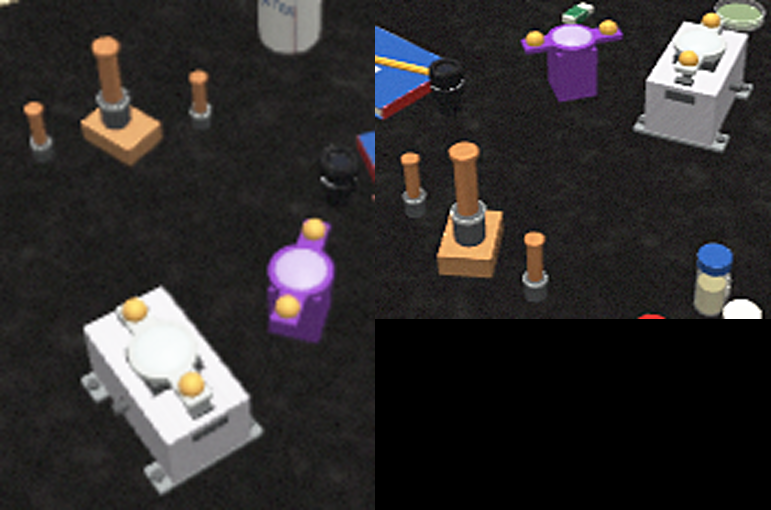

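The crop confirms it: the large mallet stands on the cork, with two small look-alikes on the bench beside it. The white mount holds the real cell, with its studs at scene (264,223) and (283,248).

```bash
python3 - <<'E'
from h import *
d=pickle.load(open('c0.pkl','rb'));s,e=d['scene'],d['side']
for n,a,b in(("handle",(255.6,141.8),(260.7,264.6)),("top",(255.2,134.5),(261,252)),("studA",(264.4,222.8),(362.1,211.2)),("studB",(283.3,247.9),(372.3,194.)),("small1",(285.9,149.2),(236.1,263.3)),("small2",(231.5,159.6),(292,300.4))):
    p,r=tri(ray(s,*a),ray(e,*b));print(n,p.round(4),round(r,4),'plane z scene/side',plane(s,*a,p[2]).round(4)[:2],plane(e,*b,p[2]).round(4)[:2])
# cork top corners by plane z=.022 (scene crop/3 + offset)
for u,v in((82,130),(133,162),(161,128)): print('corkS',plane(s,220+u/3,120+v/3,.022).round(4))
A=plane(s,264.4,222.8,.092);B=plane(s,283.3,247.9,.092);print(A,B,np.degrees(np.arctan2(*(A-B)[1::-1])))
A=plane(e,362.1,211.2,.092);B=plane(e,372.3,194,.092);print(A,B,np.degrees(np.arctan2(*(A-B)[1::-1])))
E
```

```text
handle [0.5846 0.2618 0.0868] 0.0004 plane z scene/side [0.5844 0.2616] [0.5848 0.2617]
top [0.5849 0.259  0.1137] 0.0014 plane z scene/side [0.5857 0.2595] [0.5841 0.2592]
studA [0.498  0.0087 0.0861] 0.0011 plane z scene/side [0.4975 0.0085] [0.4986 0.0086]
studB [ 0.5071 -0.071   0.0855] 0.0014 plane z scene/side [ 0.5064 -0.0713] [ 0.5079 -0.0713]
small1 [0.6607 0.2399 0.0436] 0.0005 plane z scene/side [0.6605 0.2398] [0.661  0.2399]
small2 [0.5136 0.2732 0.0436] 0.0 plane z scene/side [0.5136 0.2732] [0.5136 0.2732]
corkS [0.5515 0.2607 0.022 ]
corkS [0.5765 0.2021 0.022 ]
corkS [0.6164 0.2287 0.022 ]
[0.49625419 0.00438127 0.092     ] [ 0.50495712 -0.07516695  0.092     ] 96.24358476526821
[0.49522343 0.01727476 0.092     ] [ 0.50407607 -0.06065261  0.092     ] 96.48108224775474
```

servo_tool([
  [0, 5, 10, 0, -8],
  [0, 10, 22, 0, -16],
  [0, 33.7, 75.1, -2, -39],
  [0, 33.7, 75.1, -2, -39],
  [0, 33.7, 75.1, -2, -39],
  [0, 33.7, 75.1, -2, -39],
  [0, 33.7, 75.1, -2, -39],
  [0, 33.7, 75.1, -2, -39],
  [0, 33.7, 75.1, -2, -39],
  [0, 33.7, 75.1, -2, -39],
  [0, 33.7, 75.1, -2, -39],
  [0, 33.7, 75.1, -2, -39],
  [0, 33.7, 75.1, -2, -39],
  [0, 33.7, 75.1, -2, -39],
  [0, 33.7, 75.1, -5, -39],
  [0, 33.7, 75.1, -5, -39],
  [0, 33.7, 75.1, -5, -39],
])

```text
time_s: 2.28
ee_pos: [0.5846, 0.2596, 0.3557]
eef_rot: [-3.141, -0.001, -0.214]
force: [-0.4, -0.4, 0.6]
grip_width: 0.0939
grip_force: 0.0
```

```bash
python3 - <<'E'
from h import *
from station import ctrl
o=ctrl.get_obs();w=ctrl.camera('wrist');s=ctrl.camera('scene');pickle.dump((o,w,s),open('c1.pkl','wb'))
print(o['time_s'],o['ee_pos'],o['eef_rot'],o['qpos'])
for b in blobs(w['image'],(5,110,60),(25,255,255),60):print(b)
print('expected top',proj(w,np.array([.585,.26,.114]),o))
cv2.imwrite('pics/w1.png',w['image'][:,:,::-1])
E
```

```text
2.275 [0.58462834 0.25961602 0.3556908 ] [-3.14113100e+00 -7.04067960e-04 -2.14278821e-01] [3.60663900e-01 5.39486930e-01 1.29951530e+00 4.73401780e-06
 1.30174851e+00 2.14573763e+00]
([603, 23, 32, 30, 703], [617.9, 37.5])
([321, 95, 21, 21, 313], [330.7, 105.2])
([290, 148, 78, 91, 3233], [328.1, 192.4])
([320, 254, 19, 33, 431], [329.1, 271.6])
([100, 309, 41, 70, 1284], [116.1, 343.7])
([513, 309, 42, 70, 1284], [537.5, 343.7])
([545, 396, 95, 4, 379], [592.1, 397.5])
expected top (np.float64(325.90636988790123), np.float64(220.58666062730686))
```

View pics/w1.png

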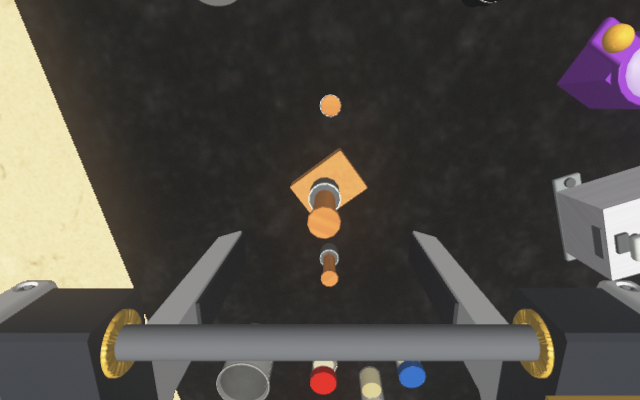

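The wrist view shows the mallet's button at (323,222), within 2 px of where I expected it, with the fingers clear on both sides. I'll descend with a 2 mm correction in y, grip and lift.

servo_tool([
  [0, 0, 0.2, -4, 0],
  [0, 0, 0.2, -8, 0],
  [0, 0, 0.2, -9.5, 0],
  [0, 0, 0.2, -9.5, 0],
  [1, 0, 0.2, -9.5, 0],
  [1, 0, 0.2, -9.5, 0],
  [1, 0, 0.2, -9.5, 0],
  [1, 0, 0.2, -9.5, 0],
  [1, 0, 0.2, -9.5, 0],
  [1, 0, 0.2, -9.5, 0],
  [1, 0, 0.2, -9.5, 0],
], squeeze=40)

```text
time_s: 3.75
ee_pos: [0.5845, 0.2618, 0.2596]
eef_rot: [3.142, 0.0, -0.214]
force: [0.9, 0.2, 0.4]
grip_width: 0.0275
grip_force: 0.0
```

servo_tool([
  [1, 0, 0, 0, 0],
  [1, 0, 0, 0, 0],
  [1, 0, 0, 0, 0],
  [1, 0, 0, 0, 0],
])

```text
time_s: 4.25
ee_pos: [0.5845, 0.2618, 0.2596]
eef_rot: [3.142, 0.0, -0.214]
force: [0.7, -0.3, -0.6]
grip_width: 0.0222
grip_force: 40.0
```

servo_tool([
  [1, 0, 0, 2, 0],
  [1, 0, 0, 5, 0],
  [1, 0, 0, 8, 0],
  [1, 0, 0, 11, 0],
  [1, 0, 0, 11, 0],
  [1, 0, 0, 11, 0],
  [1, 0, 0, 11, 0],
])

```text
time_s: 5.12
ee_pos: [0.5845, 0.2618, 0.3682]
eef_rot: [3.14, 0.002, -0.214]
force: [-0.3, 0.3, -2.3]
grip_width: 0.0221
grip_force: 40.0
```

```bash
python3 - <<'E'
from h import *
from station import ctrl
o=ctrl.get_obs();d={n:ctrl.camera(n) for n in('scene','side','wrist')};d['obs']=o;pickle.dump(d,open('c2.pkl','wb'))
print(o['time_s'],o['ee_pos'],o['eef_rot'],o['force'],o['grip_width'],o['grip_force'],o['moment'])
P=o['ee_pos']
def crop(n,dz,f,h):
    u,v=map(int,proj(d[n],P+[0,0,dz]));return cv2.resize(d[n]['image'][max(v-h,0):v+h,max(u-h,0):u+h],(400,400),interpolation=2)
im=np.hstack([crop('scene',-.19,0,50),crop('side',-.19,0,50)])
cv2.imwrite('pics/g2.png',im[:,:,::-1])
E
```

```text
5.125 [0.58445389 0.26181352 0.36822856] [ 3.14036984e+00  1.85510462e-03 -2.13890880e-01] [-0.25651097  0.31439612 -2.34655762] 0.02205091555886442 39.99967575073242 [0.07650205 0.03061977 0.0216362 ]
```

View pics/g2.png

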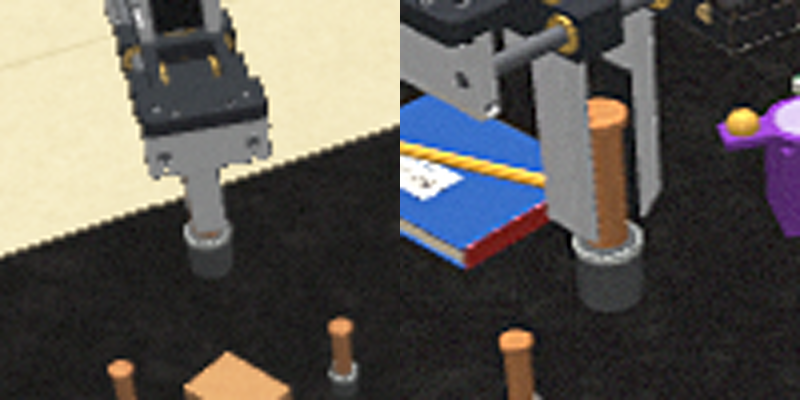

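The grasp is good: the mallet hangs upright and both fingers are on the handle. Next I'll move over the left stud and hover above it.

servo_tool([
  [1, -2, -5, 0, 0],
  [1, -4, -10, 0, 0],
  [1, -6, -15, 0, 0],
  [1, -8, -20, 0, 0],
  [1, -8.6, -24, 0, 0],
  [1, -8.6, -25.3, 0, 0],
  [1, -8.6, -25.3, -1, 0],
  [1, -8.6, -25.3, -2.5, 0],
  [1, -8.6, -25.3, -2.5, 0],
  [1, -8.6, -25.3, -2.5, 0],
  [1, -8.6, -25.3, -2.5, 0],
])

```text
time_s: 6.65
ee_pos: [0.4986, 0.0091, 0.3449]
eef_rot: [-3.141, -0.0, -0.213]
force: [-0.4, 0.1, -1.0]
grip_width: 0.0223
grip_force: 40.0
```

```bash
python3 - <<'E'
from h import *
from station import ctrl
o=ctrl.get_obs();d={n:ctrl.camera(n) for n in('scene','side','wrist')};d['obs']=o;pickle.dump(d,open('c3.pkl','wb'))
print(o['time_s'],o['ee_pos'],o['force'])
im=np.hstack([cv2.resize(d[n]['image'][y:y+100,x:x+100],(400,400),interpolation=2) for n,x,y in(('scene',220,180),('side',310,150))])
cv2.imwrite('pics/h3.png',im[:,:,::-1])
s=d['scene'] 
for b in blobs(s['image'],(5,110,60),(22,255,255),40):print(b)
E
```

```text
6.65 [0.4986018  0.00913491 0.34492182] [-0.43850404  0.13019494 -1.02121791]
([152, 0, 259, 60, 6656], [251.7, 22.1])
([433, 0, 72, 33, 831], [474.6, 13.0])
([505, 11, 121, 127, 4859], [563.5, 72.1])
([617, 37, 23, 18, 108], [628.5, 45.6])
([345, 56, 27, 31, 294], [355.6, 71.4])
([627, 65, 13, 12, 56], [634.0, 70.8])
([586, 86, 49, 52, 1243], [610.3, 111.7])
([610, 101, 30, 54, 848], [629.3, 132.0])
([283, 143, 7, 14, 69], [285.9, 149.0])
([228, 154, 7, 14, 70], [231.6, 159.8])
([351, 157, 47, 27, 65], [375.0, 169.1])
([457, 166, 79, 73, 313], [498.1, 203.2])
```

View pics/h3.png

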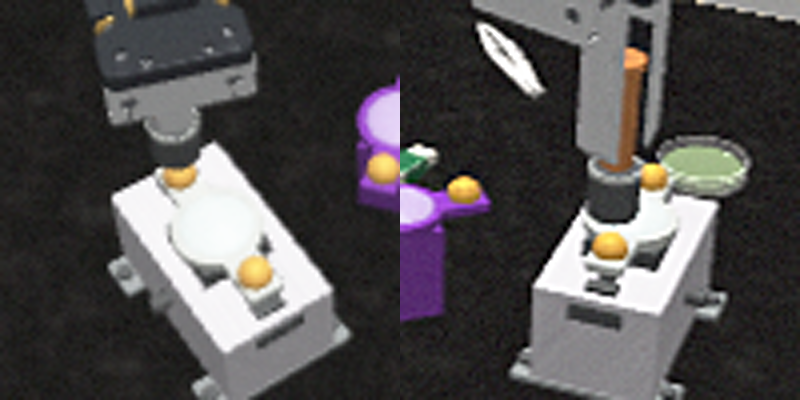

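The mallet head is directly above the left stud. In the side view the near stud at (610,245) of the crop sits right under the head. I'll approach slowly.

servo_tool([
  [1, 0, 0, -0.5, 0],
  [1, 0, 0, -0.8, 0],
  [1, 0, 0, -0.95, 0],
  [1, 0, 0, -0.95, 0],
  [1, 0, 0, -0.95, 0],
])

```text
time_s: 7.42
ee_pos: [0.4985, 0.0088, 0.3352]
eef_rot: [-3.142, -0.0, -0.214]
force: [-0.5, 0.7, -2.5]
grip_width: 0.0222
grip_force: 40.0
```

servo_tool([
  [1, 0, 0, -0.12, 0],
])

```text
time_s: 7.55
ee_pos: [0.4985, 0.0089, 0.3341]
eef_rot: [-3.142, -0.0, -0.214]
force: [0.5, -0.6, -1.0]
grip_width: 0.0224
grip_force: 40.0
```

servo_tool([
  [1, 0, 0, -0.12, 0],
])

```text
time_s: 7.68
ee_pos: [0.4985, 0.0089, 0.3327]
eef_rot: [-3.142, -0.0, -0.214]
force: [0.4, -0.4, -1.2]
grip_width: 0.0225
grip_force: 40.0
```

servo_tool([
  [1, 0, 0, -0.12, 0],
])

```text
time_s: 7.8
ee_pos: [0.4986, 0.0088, 0.3318]
eef_rot: [-3.141, -0.001, -0.214]
force: [0.7, -0.5, 5.4]
grip_width: 0.0225
grip_force: 40.0
```

servo_tool([
  [1, 0, 0, -0.08, 0],
])

```text
time_s: 7.92
ee_pos: [0.4988, 0.0088, 0.3315]
eef_rot: [-3.141, -0.002, -0.214]
force: [-0.7, -0.7, 7.2]
grip_width: 0.0226
grip_force: 40.0
```

servo_tool([
  [1, 0, 0, -0.08, 0],
])

```text
time_s: 8.05
ee_pos: [0.4988, 0.0088, 0.3309]
eef_rot: [-3.141, -0.002, -0.214]
force: [-0.4, 0.4, 7.3]
grip_width: 0.0226
grip_force: 40.0
```

servo_tool([
  [1, 0, 0, -0.08, 0],
])

```text
time_s: 8.18
ee_pos: [0.4989, 0.0089, 0.3303]
eef_rot: [-3.141, -0.003, -0.214]
force: [0.1, -0.1, 11.4]
grip_width: 0.0223
grip_force: 40.0
```

servo_tool([
  [1, 0, 0, -0.08, 0],
])

```text
time_s: 8.3
ee_pos: [0.499, 0.0089, 0.33]
eef_rot: [-3.141, -0.004, -0.214]
force: [0.3, 0.1, 14.7]
grip_width: 0.0225
grip_force: 40.0
```

servo_tool([
  [1, 0, 0, 0.8, 0],
  [1, 0, 0, 2.0, 0],
  [1, 0.45, -4, 2.0, 0],
  [1, 0.9, -8, 2.0, 0],
  [1, 0.9, -8, 2.0, 0],
  [1, 0.9, -8, 1.2, 0],
  [1, 0.9, -8, 0.75, 0],
  [1, 0.9, -8, 0.65, 0],
  [1, 0.9, -8, 0.55, 0],
])

```text
time_s: 9.43
ee_pos: [0.5076, -0.0708, 0.3339]
eef_rot: [-3.142, -0.0, -0.213]
force: [0.5, 0.0, -1.9]
grip_width: 0.0224
grip_force: 40.0
```

servo_tool([
  [1, 0, 0, -0.1, 0],
])

```text
time_s: 9.55
ee_pos: [0.5075, -0.071, 0.333]
eef_rot: [-3.142, -0.0, -0.214]
force: [0.6, -0.1, -1.6]
grip_width: 0.0223
grip_force: 40.0
```

servo_tool([
  [1, 0, 0, -0.1, 0],
])

```text
time_s: 9.68
ee_pos: [0.5075, -0.0711, 0.3319]
eef_rot: [-3.142, -0.0, -0.214]
force: [0.9, 0.7, 1.2]
grip_width: 0.0222
grip_force: 40.0
```

servo_tool([
  [1, 0, 0, -0.08, 0],
])

```text
time_s: 9.8
ee_pos: [0.5076, -0.0712, 0.3315]
eef_rot: [-3.142, -0.001, -0.214]
force: [0.7, 0.1, 5.7]
grip_width: 0.0223
grip_force: 40.0
```

servo_tool([
  [1, 0, 0, -0.08, 0],
  [1, 0, 0, -0.16, 0],
])

```text
time_s: 10.05
ee_pos: [0.5078, -0.0713, 0.3305]
eef_rot: [3.141, -0.002, -0.214]
force: [-0.5, -0.7, 7.0]
grip_width: 0.0223
grip_force: 40.0
```

servo_tool([
  [1, 0, 0, -0.08, 0],
])

```text
time_s: 10.18
ee_pos: [0.5078, -0.0713, 0.3297]
eef_rot: [3.141, -0.002, -0.214]
force: [0.2, 0.6, 8.3]
grip_width: 0.0222
grip_force: 40.0
```

servo_tool([
  [1, 0, 0, -0.08, 0],
  [1, 0, 0, -0.15, 0],
])

```text
time_s: 10.42
ee_pos: [0.508, -0.0714, 0.3289]
eef_rot: [3.141, -0.004, -0.214]
force: [-0.4, -2.5, 15.3]
grip_width: 0.0226
grip_force: 40.0
```

servo_tool([
  [1, 0, 0, -0.06, 0],
])

```text
time_s: 10.55
ee_pos: [0.508, -0.0714, 0.3287]
eef_rot: [3.141, -0.005, -0.214]
force: [-0.9, -1.1, 17.1]
grip_width: 0.0223
grip_force: 40.0
```

servo_tool([
  [1, 0, 0, 0.8, 0],
  [1, 0, 0, 2.0, 0],
  [1, -0.45, 4, 2.0, 0],
  [1, -0.9, 8, 2.0, 0],
  [1, -0.9, 8, 2.0, 0],
  [1, -0.9, 8, 1.2, 0],
  [1, -0.9, 8, 0.75, 0],
  [1, -0.9, 8, 0.6, 0],
  [1, -0.9, 8, 0.5, 0],
  [1, -0.9, 8, 0.4, 0],
])

```text
time_s: 11.8
ee_pos: [0.4986, 0.0087, 0.3307]
eef_rot: [-3.142, -0.0, -0.214]
force: [0.3, -0.6, 1.5]
grip_width: 0.0221
grip_force: 40.0
```

servo_tool([
  [1, 0, 0, -0.08, 0],
])

```text
time_s: 11.92
ee_pos: [0.4987, 0.0088, 0.3303]
eef_rot: [-3.141, -0.001, -0.214]
force: [0.9, 0.1, 6.5]
grip_width: 0.0222
grip_force: 40.0
```

servo_tool([
  [1, 0, 0, -0.08, 0],
  [1, 0, 0, -0.16, 0],
])

```text
time_s: 12.18
ee_pos: [0.4988, 0.0089, 0.3292]
eef_rot: [-3.141, -0.002, -0.214]
force: [0.3, -0.6, 6.1]
grip_width: 0.0224
grip_force: 40.0
```

servo_tool([
  [1, 0, 0, -0.08, 0],
  [1, 0, 0, -0.15, 0],
])

```text
time_s: 12.42
ee_pos: [0.4989, 0.0089, 0.3281]
eef_rot: [-3.141, -0.003, -0.214]
force: [0.9, 0.5, 13.8]
grip_width: 0.0222
grip_force: 40.0
```

servo_tool([
  [1, 0, 0, 0.8, 0],
  [1, 0, 0, 2.0, 0],
  [1, 0.45, -4, 2.0, 0],
  [1, 0.9, -8, 2.0, 0],
  [1, 0.9, -8, 2.0, 0],
  [1, 0.9, -8, 1.2, 0],
  [1, 0.9, -8, 0.7, 0],
  [1, 0.9, -8, 0.5, 0],
  [1, 0.9, -8, 0.4, 0],
  [1, 0.9, -8, 0.3, 0],
])

```text
time_s: 13.68
ee_pos: [0.5075, -0.071, 0.3297]
eef_rot: [-3.142, -0.0, -0.214]
force: [-0.7, 0.0, -0.2]
grip_width: 0.0227
grip_force: 40.0
```

servo_tool([
  [1, 0, 0, -0.08, 0],
])

```text
time_s: 13.8
ee_pos: [0.5076, -0.0711, 0.3292]
eef_rot: [-3.142, -0.001, -0.214]
force: [-0.1, 0.0, 3.6]
grip_width: 0.0223
grip_force: 40.0
```

servo_tool([
  [1, 0, 0, -0.08, 0],
  [1, 0, 0, -0.16, 0],
])

```text
time_s: 14.05
ee_pos: [0.5078, -0.0713, 0.3283]
eef_rot: [3.142, -0.002, -0.214]
force: [-0.0, 0.1, 7.9]
grip_width: 0.0223
grip_force: 40.0
```

servo_tool([
  [1, 0, 0, -0.08, 0],
])

```text
time_s: 14.18
ee_pos: [0.5078, -0.0713, 0.3275]
eef_rot: [3.141, -0.002, -0.214]
force: [-0.6, -0.7, 7.8]
grip_width: 0.0226
grip_force: 40.0
```

servo_tool([
  [1, 0, 0, -0.08, 0],
])

```text
time_s: 14.3
ee_pos: [0.5078, -0.0713, 0.3269]
eef_rot: [3.141, -0.003, -0.214]
force: [0.6, -1.7, 12.5]
grip_width: 0.0226
grip_force: 40.0
```

servo_tool([
  [1, 0, 0, 0.8, 0],
  [1, 0, 0, 2.0, 0],
  [1, -0.45, 4, 2.0, 0],
  [1, -0.9, 8, 2.0, 0],
  [1, -0.9, 8, 2.0, 0],
  [1, -0.9, 8, 1.2, 0],
  [1, -0.9, 8, 0.7, 0],
  [1, -0.9, 8, 0.5, 0],
  [1, -0.9, 8, 0.4, 0],
  [1, -0.9, 8, 0.3, 0],
])

```text
time_s: 15.55
ee_pos: [0.4986, 0.0087, 0.3288]
eef_rot: [-3.142, -0.0, -0.214]
force: [-0.1, 0.1, 2.0]
grip_width: 0.0226
grip_force: 40.0
```

servo_tool([
  [1, 0, 0, -0.08, 0],
])

```text
time_s: 15.68
ee_pos: [0.4987, 0.0088, 0.3284]
eef_rot: [-3.141, -0.001, -0.214]
force: [0.4, -0.9, 5.7]
grip_width: 0.0222
grip_force: 40.0
```

servo_tool([
  [1, 0, 0, -0.08, 0],
  [1, 0, 0, -0.16, 0],
])

```text
time_s: 15.92
ee_pos: [0.4988, 0.0089, 0.3272]
eef_rot: [-3.141, -0.002, -0.214]
force: [0.2, -0.1, 7.1]
grip_width: 0.0223
grip_force: 40.0
```

servo_tool([
  [1, 0, 0, -0.08, 0],
])

```text
time_s: 16.05
ee_pos: [0.4988, 0.0089, 0.3265]
eef_rot: [-3.141, -0.002, -0.214]
force: [-0.0, -0.1, 10.4]
grip_width: 0.0225
grip_force: 40.0
```

servo_tool([
  [1, 0, 0, -0.06, 0],
])

```text
time_s: 16.18
ee_pos: [0.4989, 0.0089, 0.3262]
eef_rot: [-3.141, -0.003, -0.214]
force: [0.2, 1.5, 11.9]
grip_width: 0.0222
grip_force: 40.0
```

servo_tool([
  [1, 0, 0, 0.8, 0],
  [1, 0, 0, 2.0, 0],
  [1, 0.45, -4, 2.0, 0],
  [1, 0.9, -8, 2.0, 0],
  [1, 0.9, -8, 2.0, 0],
  [1, 0.9, -8, 1.2, 0],
  [1, 0.9, -8, 0.7, 0],
  [1, 0.9, -8, 0.5, 0],
  [1, 0.9, -8, 0.35, 0],
  [1, 0.9, -8, 0.25, 0],
  [1, 0.9, -8, 0.17, 0],
])

```text
time_s: 17.55
ee_pos: [0.5077, -0.0712, 0.3272]
eef_rot: [-3.142, -0.001, -0.214]
force: [0.2, 0.2, 6.6]
grip_width: 0.0223
grip_force: 40.0
```

servo_tool([
  [1, 0, 0, -0.08, 0],
])

```text
time_s: 17.68
ee_pos: [0.5077, -0.0712, 0.3267]
eef_rot: [-3.142, -0.002, -0.214]
force: [-1.0, -0.4, 8.2]
grip_width: 0.0222
grip_force: 40.0
```

servo_tool([
  [1, 0, 0, -0.08, 0],
])

```text
time_s: 17.8
ee_pos: [0.5078, -0.0713, 0.326]
eef_rot: [3.141, -0.002, -0.214]
force: [-0.6, 0.9, 7.4]
grip_width: 0.0224
grip_force: 40.0
```

servo_tool([
  [1, 0, 0, -0.08, 0],
])

```text
time_s: 17.92
ee_pos: [0.5079, -0.0713, 0.3256]
eef_rot: [3.141, -0.003, -0.214]
force: [0.1, 0.4, 14.1]
grip_width: 0.0226
grip_force: 40.0
```

servo_tool([
  [1, 0, 0, 0.8, 0],
  [1, 0, 0, 2.0, 0],
  [1, -0.45, 4, 2.0, 0],
  [1, -0.9, 8, 2.0, 0],
  [1, -0.9, 8, 2.0, 0],
  [1, -0.9, 8, 1.2, 0],
  [1, -0.9, 8, 0.7, 0],
  [1, -0.9, 8, 0.5, 0],
  [1, -0.9, 8, 0.35, 0],
  [1, -0.9, 8, 0.25, 0],
  [1, -0.9, 8, 0.2, 0],
])

```text
time_s: 19.3
ee_pos: [0.4987, 0.0088, 0.3266]
eef_rot: [-3.141, -0.001, -0.214]
force: [0.5, -0.3, 3.6]
grip_width: 0.022
grip_force: 40.0
```

servo_tool([
  [1, 0, 0, -0.08, 0],
])

```text
time_s: 19.42
ee_pos: [0.4987, 0.0088, 0.3262]
eef_rot: [-3.141, -0.002, -0.214]
force: [0.6, -0.0, 7.4]
grip_width: 0.0226
grip_force: 40.0
```

servo_tool([
  [1, 0, 0, -0.08, 0],
])

```text
time_s: 19.55
ee_pos: [0.4988, 0.0088, 0.3256]
eef_rot: [-3.141, -0.003, -0.214]
force: [-0.8, -0.8, 12.5]
grip_width: 0.0226
grip_force: 40.0
```

Both ends now read 0.3256 with a stiff rise in force. I'll tap right again to confirm it's home.

servo_tool([
  [1, 0, 0, 0.8, 0],
  [1, 0, 0, 2.0, 0],
  [1, 0.45, -4, 2.0, 0],
  [1, 0.9, -8, 2.0, 0],
  [1, 0.9, -8, 2.0, 0],
  [1, 0.9, -8, 1.2, 0],
  [1, 0.9, -8, 0.7, 0],
  [1, 0.9, -8, 0.5, 0],
  [1, 0.9, -8, 0.35, 0],
  [1, 0.9, -8, 0.25, 0],
  [1, 0.9, -8, 0.16, 0],
])

```text
time_s: 20.92
ee_pos: [0.5075, -0.0711, 0.3263]
eef_rot: [-3.142, -0.0, -0.214]
force: [0.1, 0.8, 1.7]
grip_width: 0.0224
grip_force: 40.0
```

servo_tool([
  [1, 0, 0, -0.08, 0],
])

```text
time_s: 21.05
ee_pos: [0.5077, -0.0712, 0.3259]
eef_rot: [3.142, -0.001, -0.214]
force: [-0.7, 1.1, 6.1]
grip_width: 0.0226
grip_force: 40.0
```

servo_tool([
  [1, 0, 0, -0.07, 0],
])

```text
time_s: 21.18
ee_pos: [0.5078, -0.0712, 0.3256]
eef_rot: [-3.142, -0.002, -0.214]
force: [0.2, -0.3, 10.9]
grip_width: 0.0224
grip_force: 40.0
```

servo_tool([
  [1, 0, 0, -0.03, 0],
  [1, 0, 0, -0.03, 0],
])

```text
time_s: 21.42
ee_pos: [0.5078, -0.0712, 0.3257]
eef_rot: [-3.142, -0.003, -0.214]
force: [0.5, 0.5, 9.8]
grip_width: 0.0225
grip_force: 40.0
```

servo_tool([
  [1, 0, 0, 0.8, 0],
  [1, 0, 0, 2.0, 0],
  [1, -0.45, 4, 2.0, 0],
  [1, -0.9, 8, 2.0, 0],
  [1, -0.9, 8, 2.0, 0],
  [1, -0.9, 8, 1.2, 0],
  [1, -0.9, 8, 0.7, 0],
  [1, -0.9, 8, 0.5, 0],
  [1, -0.9, 8, 0.35, 0],
  [1, -0.9, 8, 0.25, 0],
  [1, -0.9, 8, 0.17, 0],
  [1, -0.9, 8, 0.1, 0],
  [1, -0.9, 8, 0.04, 0],
])

```text
time_s: 23.05
ee_pos: [0.4988, 0.0088, 0.3257]
eef_rot: [-3.141, -0.002, -0.214]
force: [-0.3, -0.4, 10.3]
grip_width: 0.0226
grip_force: 40.0
```

servo_tool([
  [1, 0, 0, -0.05, 0],
  [1, 0, 0, -0.05, 0],
  [1, 0, 0, -0.05, 0],
])

```text
time_s: 23.42
ee_pos: [0.4989, 0.0088, 0.3256]
eef_rot: [-3.141, -0.003, -0.214]
force: [-1.1, -0.2, 9.4]
grip_width: 0.0225
grip_force: 40.0
```

Neither end moves any further under about 14 N; both studs sit at roughly 88 mm, so the cell is home. I'll take the mallet back to the cork.

servo_tool([
  [1, 0, 0, 1, 0],
  [1, 0, 0, 4.5, 0],
  [1, 2, 5, 4.5, 0],
  [1, 4, 10, 4.5, 0],
  [1, 6, 15, 4.5, 0],
  [1, 8, 20, 4.5, 0],
  [1, 8.6, 24, 4.5, 0],
  [1, 8.6, 25.3, 4.5, 0],
  [1, 8.6, 25.3, 4.5, 0],
  [1, 8.6, 25.3, 1, 0],
  [1, 8.6, 25.3, -3, 0],
  [1, 8.6, 25.3, -5.5, 0],
  [1, 8.6, 25.3, -6, 0],
  [1, 8.6, 25.3, -6.2, 0],
  [1, 8.6, 25.3, -6.2, 0],
  [1, 8.6, 25.3, -6.2, 0],
])

```text
time_s: 25.42
ee_pos: [0.5846, 0.2618, 0.2632]
eef_rot: [-3.141, -0.001, -0.214]
force: [0.1, 0.0, -0.9]
grip_width: 0.0226
grip_force: 40.0
```

servo_tool([
  [1, 0, 0, -0.1, 0],
  [1, 0, 0, -0.2, 0],
  [1, 0, 0, -0.2, 0],
])

```text
time_s: 25.8
ee_pos: [0.5845, 0.2619, 0.2601]
eef_rot: [3.142, 0.0, -0.214]
force: [-0.0, 1.4, -1.9]
grip_width: 0.022
grip_force: 40.0
```

servo_tool([
  [1, 0, 0, -0.05, 0],
  [1, 0, 0, -0.1, 0],
  [1, 0, 0, -0.1, 0],
])

```text
time_s: 26.18
ee_pos: [0.5846, 0.2619, 0.2596]
eef_rot: [-3.141, -0.0, -0.214]
force: [-0.2, 0.2, 1.9]
grip_width: 0.0224
grip_force: 40.0
```

servo_tool([
  [1, 0, 0, 0.05, 0],
  [0, 0, 0, 0.05, 0],
  [0, 0, 0, 0.05, 0],
  [0, 0, 0, 0.05, 0],
  [0, 0, 0, 0.05, 0],
  [0, 0, 0, 0.05, 0],
  [0, 0, 0, 0.05, 0],
  [0, 0, 0, 0.05, 0],
  [0, 0, 0, 0.05, 0],
  [0, 0, 0, 0.05, 0],
])

```text
time_s: 27.42
ee_pos: [0.5845, 0.2619, 0.2598]
eef_rot: [-3.142, -0.0, -0.214]
force: [0.1, -0.5, -0.1]
grip_width: 0.0937
grip_force: 0.0
```

servo_tool([
  [0, 0, 0, 1, 0],
  [0, 0, 0, 3, 0],
  [0, 0, 0, 6, 0],
  [0, 0, 0, 10, 0],
  [0, 0, 0, 14, 0],
  [0, -5, -5, 14, 0],
  [0, -10, -10, 14, 0],
  [0, -15, -15, 14, 0],
  [0, -15, -15, 14, 0],
  [0, -15, -15, 14, 0],
  [0, -15, -15, 14, 0],
])

```text
time_s: 28.8
ee_pos: [0.435, 0.1122, 0.4006]
eef_rot: [-3.141, -0.001, -0.214]
force: [0.1, 0.3, 0.4]
grip_width: 0.0941
grip_force: 0.0
```

```bash
python3 - <<'E'
from h import *
from station import ctrl
o=ctrl.get_obs();d={n:ctrl.camera(n) for n in('scene','side')}
print(o['time_s'],o['ee_pos'],o['grip_width'])
im=np.hstack([cv2.resize(d[n]['image'][y:y+160,x:x+130],(400,492),interpolation=2) for n,x,y in(('scene',215,125),('side',270-40,170))])
cv2.imwrite('pics/f.png',im[:,:,::-1])
for n in d:
    print([b for b in blobs(d[n]['image'],(5,110,60),(25,255,255),30) if 220<b[1][0]<400 and 120<b[1][1]<320])
E
```

```text
28.8 [0.43496349 0.11224348 0.40062406] 0.0940537595802412
[([250, 132, 11, 22, 158], [255.5, 141.7]), ([283, 143, 7, 14, 70], [286.0, 149.2]), ([228, 154, 7, 14, 70], [231.6, 159.8]), ([247, 156, 27, 19, 296], [260.8, 164.6]), ([351, 157, 47, 27, 102], [373.2, 169.8]), ([321, 193, 7, 7, 40], [324.2, 195.9]), ([312, 219, 8, 7, 45], [315.3, 221.8]), ([261, 221, 8, 8, 45], [264.6, 224.5]), ([280, 246, 8, 8, 50], [283.5, 249.4])]
[([368, 193, 9, 7, 39], [372.1, 196.1]), ([322, 194, 8, 7, 40], [325.7, 197.2]), ([288, 199, 9, 7, 43], [292.2, 202.2]), ([358, 210, 9, 8, 47], [361.9, 213.6]), ([253, 249, 15, 34, 357], [260.8, 264.5]), ([232, 254, 9, 21, 141], [236.2, 263.3]), ([248, 280, 31, 31, 557], [263.4, 298.2]), ([288, 290, 10, 23, 168], [292.2, 300.2])]
```

View pics/f.png

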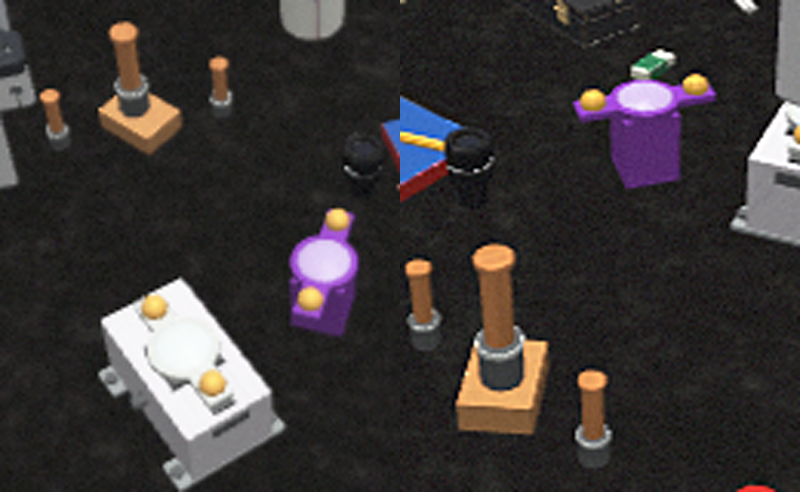

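The mallet stands on the cork where it started, at scene (255,142). Both studs are lower than at the start and level by feel, and nothing else has moved.

```bash
python3 -c "
from station import ctrl
print(ctrl.hand_in())"
```

```text
the job is handed in; nothing more can be done
None
```

I handed the job in; the verdict wasn't shown. By feel the cell is home: both stud tops are at about 88 mm and neither end moved under further taps. My highest tap reading was about 19 N, under the 20 N limit. The mallet stands upright on the cork rest, released, and nothing else I could see in the final images had moved.

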